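# Clear the tin's bay, then put the paste tin away

## Robot

A 7-joint arm with a two-finger parallel gripper is mounted at the origin on the work surface; the furniture and walls round the work are solid. World frame = base frame: x ahead of the robot, y to its left, z up, the work surface at z = 0. Lengths are in m, angles in rad, forces in N, time in s.
With the tool pointing down it reaches from about 0.4 to 0.85 m from the base axis. Payload 10.4 kg.
Tool frame: the origin (TCP) lies between the finger pads; the fingertips stand ahead of it and the grasp point (between the pads) lies 5 mm behind it (manip.tip_extent is the z of the fingertips in the tool frame, in m); z points along the fingers, y is the line along which they close (so a half turn about z gives the same grasp; the last joint's range is limited). The gripper opens to 85 mm and grips with 20 to 120 N. Pads are 22 mm wide; open, the fingers measure 114 mm over their backs; the gripper's body (76 mm by 85 mm) begins 54 mm behind the grasp point. The pads swing forward as they close: fully open they stand 13 mm farther back than shut.
Start: joints at [-1.305, 0.332, -0.065, 1.46, 0.022, 1.35, -0.088], TCP at [0.178, 0.599, 0.245] pointing down, gripper open.
Joint ranges: [-2.6, 2.6], [-0.5, 2.12], [-1.47, 1.34], [0.16, 2.42], [-1.27, 4.41], [0.06, 2.06], [-2.6, 2.6]. Speed limits (rad/s): [2.22, 2.22, 2.79, 2.79, 3.14, 3.14, 3.14].

## Interface

Orientations are given as a unit quaternion [x, y, z, w].
In Python, from workcell import status, viewer, manip gives the robot as it stands.
- The arm moves only by the tool play_rows, never from a script. Its argument "plan" is one flat list of numbers, 7 for each row, row after row: the turn, a rotation vector about the tool's x, y, z in degrees, then the shift along the tool's x, y, z in m, then the opening, from 0 (shut) to 1 (fully open). In form: [ax, ay, az, dx, dy, dz, grip, ax, ay, az, dx, dy, dz, grip, ...]. A call has 1 to 20 rows; each row is the pose to reach, as a shift and turn from the pose commanded when the call began, along the tool's axes at that moment; what a row does not reach only later rows make up. A row lasts 1/8 s, in which the tool goes at most 62.5 mm and 10.7 degrees, less where a joint would pass 70% of its speed; a pose out of reach is approached as far as the arm can. A call with a gripper value outside its range is refused whole. The fingers move at their own pace and stop on an object; "squeeze" is the grip in N (left out, the last holds). Time passes only in rows, so rows that repeat a pose let the fingers close. It gives the time, the measured TCP pose, the force, the opening and the grip force at its end, in the units of the state.
- status.get_obs(): the state, without advancing time (a new reading comes with each control period).
- viewer.camera(name): name is "side" or "top"; returns the picture (480x640x3 uint8, red, green, blue); there is no depth.
- viewer.camera_model(name): a dict with "fx", "fy", "cx", "cy" (pixels), "D" ([k1, k2, p1, p2, k3] as OpenCV has them; the pictures are not rectified), "R" (3x3) and "t" (3): a world point X has camera coordinates R X + t. Camera axes: x right, y down, z forward; pixel columns grow to the right and rows downward; lengths in m; the calibration is good to about 2 mm. A picture is of the moment at which its call begins. camera_model takes no time and is no camera call.
- manip.hand_in(): hands the job in; it is judged then, once.
The state is a dict: "clock": time; "joint_pos": joint angles; "joint_velocities": joint speeds; "tau": joint torques, N m; "position": TCP position; "ee_rot": TCP orientation; "ft_force": force on the tool from outside, world axes, zero at the start; "torque": the same for the moment, N m; "grip_width": opening from 0.0 (shut) to 1.0 (fully open); "grasp_force": force on a finger pad.
Only numpy, scipy, OpenCV 4.12 (cv2) and the standard library are available. Lean on these libraries where they do the work, as an engineer would, in place of code of your own. Each camera call takes 0.05 s, during which the arm holds its last target. There are 200 camera calls.

## Task

The yellow tape measure has been left in the wide, blue-floored bay of the beech caddy, where the blue paste tin belongs. Move the tape measure over into the slim, dark-floored bay at the caddy's other end, then stand the blue paste tin in the wide bay. Keep both upright; both must end standing on the floors of their bays.

Things in the scene. Friction and masses are not known exactly. Their poses are not given: they have to be found in the camera images.
- measure_center (a point): yellow tape measure with black round panels on both flat sides, standing upright; rigid case 30 mm thick (x), 62 mm long (y), 58 mm tall (z), about 220 g, with a flat foot 26 mm wide; the point is the middle of the case, 29 mm above its foot. At the foot, the end of its steel tape sticks out 30 mm beyond the -y end of the case. It stands in the wide bay, roughly lengthwise. Grip it across its 30 mm thickness.
- tin_center (a point): round tin, dark blue body with silvery lid, 55 mm across, 42 mm tall, about 90 g, lid fixed; the point lies on its axis, 21 mm above its foot; z up. It stands on the table left of the caddy, among a larger gold-lidded tin, a red cup and a white roll of film, all unwanted; these stand 100 mm or more from it, centre to centre, the nearest to its left and right (y).
- wide_bay (a point): centre of the floor of the wide bay (80 mm along x, 136 mm along y inside, blue floor) of the caddy, a low open beech box 186 x 148 mm and 20 mm high, fixed to the table. Its bay floors are 6 mm above the table; its walls are 6 mm thick and rise 14 mm above the bay floors. +x of this frame points from the wide bay across to the slim bay, y runs along the bays, z is up.
- slim_bay (a point): centre of the floor of the slim bay (58 mm along x, 136 mm along y inside, dark floor) at the other end of the same caddy, 105 mm from the wide bay along x; between the two lies a narrow slot holding a white and blue marker, which does not stand higher than the walls. Axes as for the wide bay. The tape measure fits lengthwise.

How it is judged:
By the outcome, as a careful person would: the job done as asked, in the order asked, and still so for the second after the job is handed in, with the robot touching nothing.
It also fails if it takes over 58 s, if anything falls off the work surface, if the arm or the gripper's body presses on something with over 40 N, if the wrist force passes 120 N, or if a joint passes its speed limit or range.

## Working session

There is one attempt and no reset: what is moved stays moved. The work goes in short steps, Python scripts to look and compute and a tool call to move; the robot and the scene stay as the last step left them, time stands still between calls to the robot, and variables do not carry over. Pictures are saved under pics/ and viewed, at most 10 in all, crops included, and the job is handed in when it is done.

Besides the shell and the picture viewer there is one more tool, called after "Request:" as name(argument=value, ...) on one line, values as JSON. play_rows: Moves the arm, as the interface text tells. Its arguments: {"type":"object","properties":{"plan":{"type":"array","items":{"type":"number"}},"squeeze":{"type":"number"}},"required":["plan"]}

```bash
mkdir -p pics; python3 - <<'E'
from workcell import status, viewer, manip
import cv2
o=status.get_obs()
for k in ("clock","position","ee_rot","grip_width"): print(k,o[k])
print(manip.tip_extent)
for n in("side","top"):
    cv2.imwrite(f"pics/{n}0.png",viewer.camera(n)[:,:,::-1]); m=viewer.camera_model(n); print(n,m)
E
```

```text
clock 0.0
position [0.17787536 0.59877963 0.24452904]
ee_rot [ 1.43846129e-01  9.89599814e-01 -7.04656061e-04 -6.06646779e-05]
grip_width 1.0042921727926828
0.014
side {'fx': 524.8425469463886, 'fy': 524.8425469463886, 'cx': 318.8849998031073, 'cy': 242.04081872287028, 'D': array([0.0048277, 0.       , 0.       , 0.       , 0.       ]), 'R': array([[-9.99261987e-01,  3.37452030e-02,  1.83505683e-02],
       [ 3.09328551e-04,  4.84783865e-01, -8.74633929e-01],
       [-3.84107589e-02, -8.73982761e-01, -4.84436526e-01]]), 't': array([0.49114763, 0.04418588, 0.88593958])}
top {'fx': 602.3015247728251, 'fy': 602.3015247728251, 'cx': 324.7098259992097, 'cy': 243.38565607085937, 'D': array([0.05681706, 0.        , 0.        , 0.        , 0.        ]), 'R': array([[ 0.02271118, -0.99973634,  0.00338288],
       [-0.99792234, -0.02287378, -0.06023122],
       [ 0.06029272, -0.00200793, -0.99817872]]), 't': array([-0.01402852,  0.49834168,  1.19384453])}
```

View pics/top0.png

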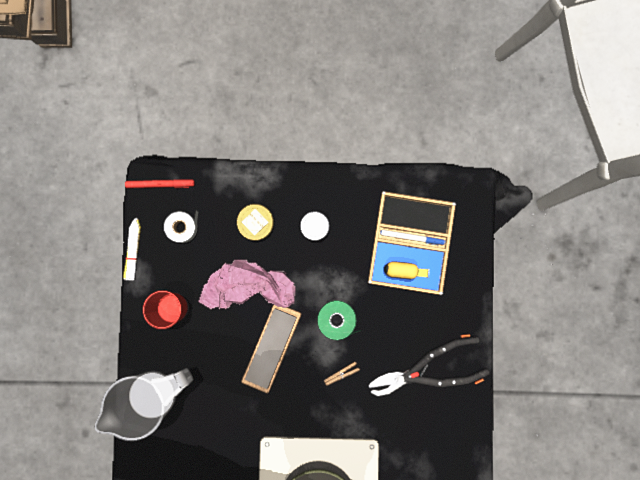

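View pics/side0.png

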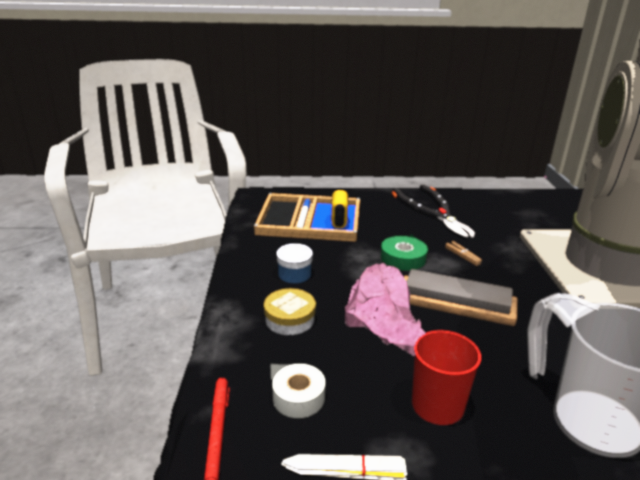

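The top view shows the caddy around (412,243), with the measure at about (405,270) and its tape pointing right, and the paste tin (white lid) at (315,226). The side view shows the tin at (295,262). Next I'll enlarge the caddy and tin.

```bash
python3 - <<'E'
import cv2
a=cv2.imread("pics/top0.png")[180:305,290:465]
cv2.imwrite("pics/c1.png",cv2.resize(a,None,fx=4.5,fy=4.5,interpolation=cv2.INTER_CUBIC))
b=cv2.imread("pics/side0.png")[180:290,240:380]
cv2.imwrite("pics/c2.png",cv2.resize(b,None,fx=5,fy=5,interpolation=cv2.INTER_CUBIC))
E
```

```text
(no output)
```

View pics/c1.png

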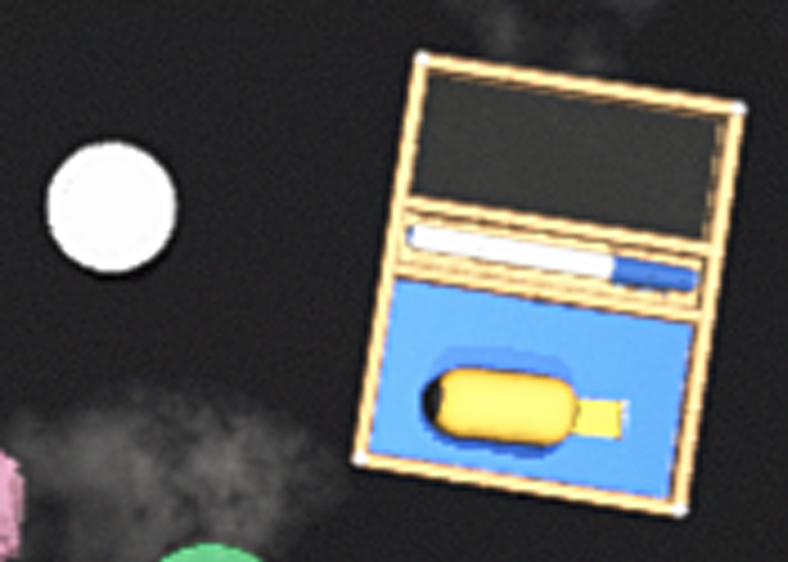

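View pics/c2.png

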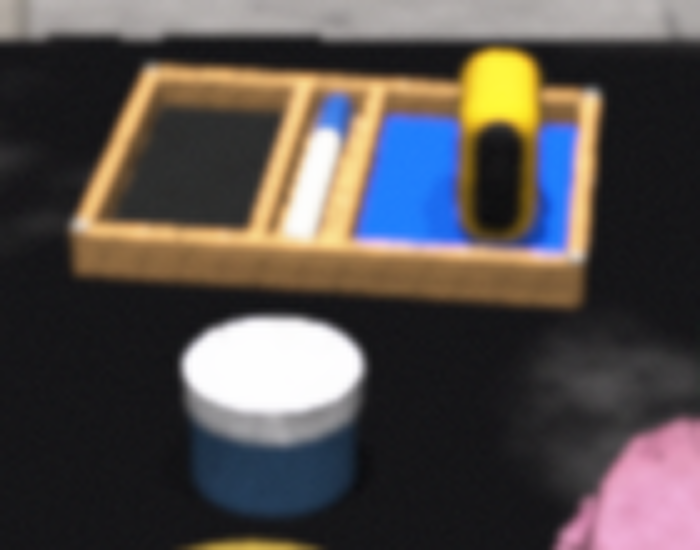

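The crops give the positions. In c1, the caddy rim corners are TL (421,59), TR (739,107), BL (360,459) and BR (681,510). The lid centre is (111,207), the measure top about (507,406), and the tape tip (623,420). In c2, the measure stands upright and its +y end foot is at about (497,238).

```bash
cat > h.py <<'E'
import numpy as np, cv2
from workcell import status, viewer, manip
from scipy.spatial.transform import Rotation as Rn
def px2w(n,px,z):
    m=viewer.camera_model(n); K=np.array([[m['fx'],0,m['cx']],[0,m['fy'],m['cy']],[0,0,1]])
    p=cv2.undistortPoints(np.array([[px]],float),K,m['D'])[0,0]
    R=np.array(m['R']);c=-R.T@m['t'];d=R.T@np.array([p[0],p[1],1])
    return c+d*(z-c[2])/d[2]
T=lambda u,v,z:px2w('top',(290+(u+.5)/4.5-.5,180+(v+.5)/4.5-.5),z)
S=lambda u,v,z:px2w('side',(240+(u+.5)/5-.5,180+(v+.5)/5-.5),z)
E
python3 - <<'E'
from h import *
np.set_printoptions(precision=4,suppress=True)
C=[T(421,59,.02),T(739,107,.02),T(360,459,.02),T(681,510,.02)]
TL,TR,BL,BR=C;print(np.array(C))
print([np.linalg.norm(d) for d in(TL-TR,BL-BR,TL-BL,TR-BR)])
CS=[S(82,224,.02),S(150,70,.02),S(578,257,.02),S(595,95,.02)];print("side corners TL TR BL BR",np.array(CS))
ex=(TL-BL)+(TR-BR);ey=(TL-TR)+(BL-BR)
print("yaw",np.degrees(np.arctan2(ex[1],ex[0])),np.degrees(np.arctan2(-ey[0],ey[1])))
c=sum(C)/4;y=(np.arctan2(ex[1],ex[0])+np.arctan2(-ey[0],ey[1]))/2;x=np.array([np.cos(y),np.sin(y),0])
print("ctr",c,"wide",c-x*(.093-.046),"slim",c-x*(.093-.046-.105))
print("tin",T(111,207,.042),"side",S(274,366,.042), "diam",T(46,207,.042)-T(178,207,.042))
print("meas top ends",T(440,404,.058),T(578,407,.058),"tape tip",T(623,420,.008),"tape root",T(578,416,.008),"left end mid-height",T(424,403,.035))
print("side foot +y end",S(497,236,.007),"side top far",S(502,55,.06))
E
```

```text
[[ 0.6028 -0.1177  0.02  ]
 [ 0.5844 -0.2593  0.02  ]
 [ 0.4241 -0.0937  0.02  ]
 [ 0.405  -0.2356  0.02  ]]
[np.float64(0.14286605482125186), np.float64(0.14313598411658962), np.float64(0.18033332512695274), np.float64(0.18097419969169054)]
side corners TL TR BL BR [[ 0.6028 -0.122   0.02  ]
 [ 0.5847 -0.2615  0.02  ]
 [ 0.4233 -0.0963  0.02  ]
 [ 0.4029 -0.2377  0.02  ]]
yaw -7.584443811387127 -7.537408789933147
ctr [ 0.5041 -0.1766  0.02  ] wide [ 0.4575 -0.1704  0.02  ] slim [ 0.5616 -0.1842  0.02  ]
tin [0.5314 0.0187 0.042 ] side [0.5316 0.0193 0.042 ] diam [-0.0013  0.0576  0.    ]
meas top ends [ 0.4484 -0.1246  0.058 ] [ 0.4485 -0.1837  0.058 ] tape tip [ 0.4442 -0.2117  0.008 ] tape root [ 0.4455 -0.1917  0.008 ] left end mid-height [ 0.4492 -0.1201  0.035 ]
side foot +y end [ 0.4492 -0.1379  0.007 ] side top far [ 0.446  -0.1858  0.06  ]
```

```bash
cat >> h.py <<'E'
def rel(p,yaw):
    "shift/turn in tool axes to TCP p, tool pointing down, tool y at world angle yaw (deg)"
    o=status.get_obs(); R0=Rn.from_quat(o['ee_rot']); a=np.radians(yaw)
    y=np.array([np.cos(a),np.sin(a),0]);z=np.array([0,0,-1.]);x=np.cross(y,z)
    R1=Rn.from_matrix(np.c_[x,y,z])
    print(np.round((R0.inv()*R1).as_rotvec(degrees=True),1),np.round(R0.inv().apply(np.array(p)-o['position']),4))
E
python3 - <<'E'
from h import *
rel([.42,.45,.25],40); rel([.50,.10,.22],-3); rel([.4475,-.152,.15],-3)
E
```

```text
[-0.1  0.  33.5] [-0.2744 -0.0737 -0.0053]
[-0.1  0.1 76.5] [-0.4508 -0.3864  0.0251]
[-0.1  0.1 76.5] [-0.4722 -0.6428  0.0954]
```

Request:
play_rows(plan=[0,0,33,-0.274,-0.074,-0.005,1,0,0,33,-0.274,-0.074,-0.005,1,0,0,33,-0.274,-0.074,-0.005,1,0,0,33,-0.274,-0.074,-0.005,1,0,0,33,-0.274,-0.074,-0.005,1,0,0,76.5,-0.451,-0.386,0.025,1,0,0,76.5,-0.451,-0.386,0.025,1,0,0,76.5,-0.451,-0.386,0.025,1,0,0,76.5,-0.451,-0.386,0.025,1,0,0,76.5,-0.451,-0.386,0.025,1,0,0,76.5,-0.451,-0.386,0.025,1,0,0,76.5,-0.472,-0.643,0.095,1,0,0,76.5,-0.472,-0.643,0.095,1,0,0,76.5,-0.472,-0.643,0.095,1,0,0,76.5,-0.472,-0.643,0.095,1,0,0,76.5,-0.472,-0.643,0.095,1,0,0,76.5,-0.472,-0.643,0.095,1])

```text
clock: 2.22
position: [0.4466, -0.1527, 0.1499]
ee_rot: [0.727, 0.687, -0.0, -0.0]
ft_force: [0.5, 0.7, -0.3]
grip_width: 0.998
grasp_force: 0.0
```

```bash
python3 - <<'E'
from h import *
o=status.get_obs();print(o['position'],o['joint_pos'])
rel([.4475,-.152,.15],-3); rel([.4475,-.152,.042],-3)
a=viewer.camera("side")[120:270,210:410]
cv2.imwrite("pics/s1.png",cv2.resize(a[:,:,::-1],None,fx=4,fy=4,interpolation=cv2.INTER_CUBIC))
E
```

```text
[ 0.4465822  -0.15265418  0.149888  ] [-0.43067011  0.06839802  0.69539263  2.00218874 -0.04916137  1.08832026
  0.23046935]
[-0.1  0.  -0.2] [ 0.0007  0.0009 -0.0001]
[-0.1  0.  -0.2] [0.0007 0.001  0.1079]
```

View pics/s1.png

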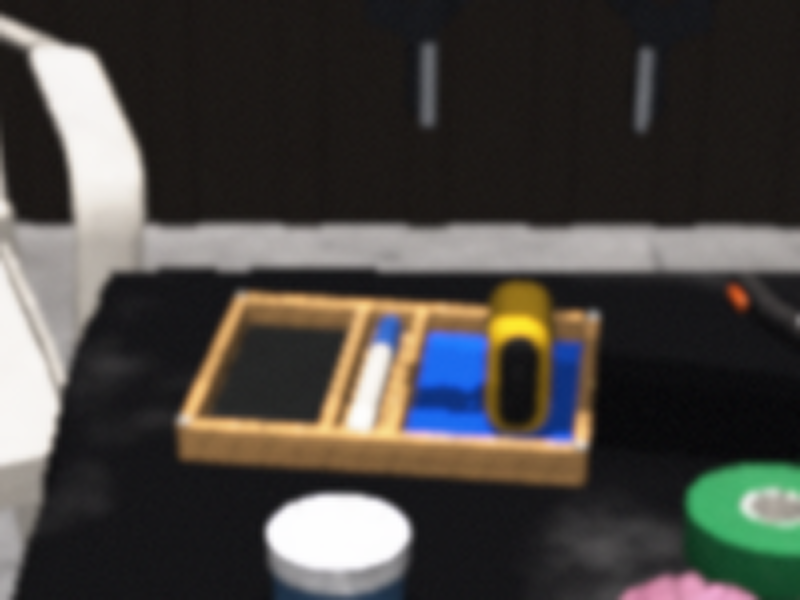

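The pad tips show at (428,125) and (643,130), which straddle the measure at (519,360). Their midpoint agrees with the measured TCP, so I'll descend and grip.

Request:
play_rows(plan=[0,0,0,0.001,0.001,0.04,1,0,0,0,0.001,0.001,0.08,1,0,0,0,0.001,0.001,0.1,1,0,0,0,0.001,0.001,0.108,1,0,0,0,0.001,0.001,0.108,1,0,0,0,0.001,0.001,0.108,0,0,0,0,0.001,0.001,0.108,0,0,0,0,0.001,0.001,0.108,0,0,0,0,0.001,0.001,0.108,0,0,0,0,0.001,0.001,0.108,0,0,0,0,0.001,0.001,0.108,0,0,0,0,0.001,0.001,0.108,0,0,0,0,0.001,0.001,0.108,0], squeeze=45)

```text
clock: 3.9
position: [0.4488, -0.1507, 0.0429]
ee_rot: [0.726, 0.688, 0.0, 0.0]
ft_force: [-1.9, 0.0, 7.8]
grip_width: 0.34
grasp_force: 44.2
```

```bash
python3 - <<'E'
from h import *
rel([.4488,-.151,.12],-3); rel([.5625,-.174,.12],-7.5);rel([.5625,-.174,.043],-7.5)
E
```

```text
[ 0.1 -0.  -0.1] [-0.0003  0.     -0.0771]
[ 0.1 -0.   4.4] [-0.0172  0.1148 -0.077 ]
[ 0.1 -0.   4.4] [-0.0172  0.1147 -0.    ]
```

Lift, traverse, and stop about 15 mm above the floor for a look.

Request:
play_rows(plan=[0,0,0,0,0,-0.03,0,0,0,0,0,0,-0.077,0,0,0,2,-0.005,0.04,-0.077,0,0,0,4.5,-0.012,0.08,-0.077,0,0,0,4.5,-0.017,0.115,-0.077,0,0,0,4.5,-0.017,0.115,-0.077,0,0,0,4.5,-0.017,0.115,-0.045,0,0,0,4.5,-0.017,0.115,-0.025,0,0,0,4.5,-0.017,0.115,-0.025,0])

```text
clock: 5.03
position: [0.5608, -0.1734, 0.0659]
ee_rot: [0.752, 0.659, -0.001, -0.001]
ft_force: [-0.3, -0.8, -1.9]
grip_width: 0.337
grasp_force: 45.8
```

```bash
python3 - <<'E'
from h import *
print(status.get_obs()['position']); rel([.5625,-.174,.043],-7.5)
a=viewer.camera("side")[130:250,230:390]
cv2.imwrite("pics/s2.png",cv2.resize(a[:,:,::-1],None,fx=5,fy=5,interpolation=cv2.INTER_CUBIC))
E
```

```text
[ 0.56081801 -0.17340984  0.06585308]
[-0.2 -0.  -0.1] [-0.0004  0.0018  0.0228]
```

View pics/s2.png

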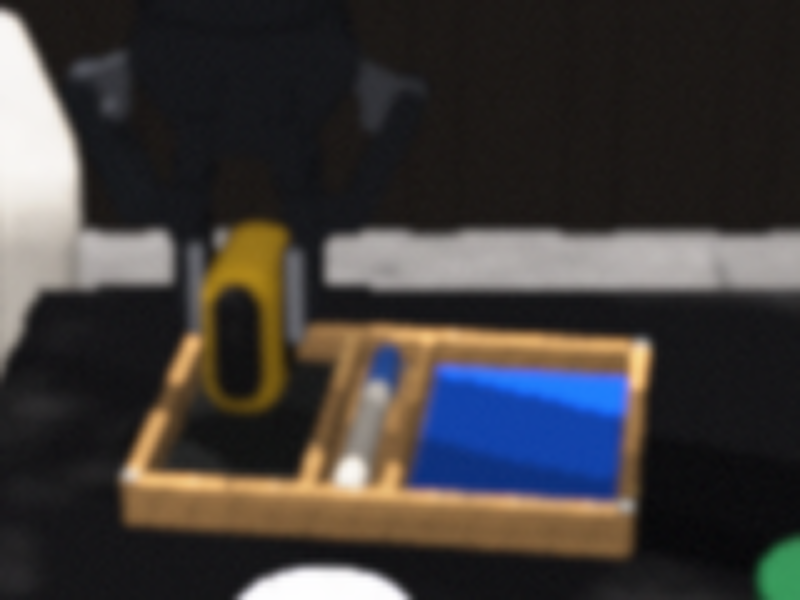

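The measure hangs upright over the slim bay with its near foot end at (243,412). The near bay corners are at roughly (125,475) and (310,480). I'll check the y clearance numerically.

```bash
python3 - <<'E'
from h import *
p=px2w('side',(230+243.5/5-.5,130+412/5-.5),.029)
c=np.array([.561,-.186]);a=np.radians(-7.5);ex=np.array([np.cos(a),np.sin(a)]);ey=np.array([-ex[1],ex[0]])
print(p,(p[:2]-c)@ex,(p[:2]-c)@ey)
E
```

```text
[ 0.56330918 -0.15605845  0.029     ] -0.0016187314823487738 0.029986802889051492
```

Request:
play_rows(plan=[0,0,0,0,0.002,0.01,0,0,0,0,0,0.002,0.018,0,0,0,0,0,0.002,0.022,0,0,0,0,0,0.002,0.0235,0,0,0,0,0,0.002,0.0235,0,0,0,0,0,0.002,0.0235,0])

```text
clock: 5.82
position: [0.5644, -0.1741, 0.044]
ee_rot: [0.752, 0.659, 0.0, 0.0]
ft_force: [0.2, -0.5, -2.6]
grip_width: 0.33
grasp_force: 45.9
```

Request:
play_rows(plan=[0,0,0,0,-0.001,0.001,0,0,0,0,0,-0.001,0.0015,0,0,0,0,0,-0.001,0.0015,0])

```text
clock: 6.2
position: [0.5635, -0.1739, 0.043]
ee_rot: [0.752, 0.659, 0.0, 0.0]
ft_force: [-2.3, 1.2, 5.7]
grip_width: 0.334
grasp_force: 46.8
```

Request:
play_rows(plan=[0,0,0,0,0,0,0.3,0,0,0,0,0,0,0.6,0,0,0,0,0,0,0.9,0,0,0,0,0,0,0.9,0,0,0,0,0,0,0.9,0,0,0,0,0,-0.02,0.9,0,0,0,0,0,-0.06,0.9,0,0,0,0,0,-0.11,0.9,0,0,0,0,0,-0.11,0.9])

```text
clock: 7.32
position: [0.5655, -0.1751, 0.1575]
ee_rot: [0.752, 0.659, 0.003, 0.003]
ft_force: [0.1, -0.1, -0.2]
grip_width: 0.901
grasp_force: 0.0
```

```bash
python3 - <<'E'
from h import *
o=status.get_obs();print(o['position'],o['grip_width'],o['joint_pos'])
rel([.5315,.019,.12],82.5);rel([.5315,.019,.022],82.5); rel([.5315,.019,.12],-97.5)
a=viewer.camera("side")[150:290,230:390]
cv2.imwrite("pics/s3.png",cv2.resize(a[:,:,::-1],None,fx=4,fy=4,interpolation=cv2.INTER_CUBIC))
E
```

```text
[ 0.56548182 -0.17506093  0.15753214] 0.9010211147370147 [-0.35451425  0.37740655  0.71801464  1.70168613 -0.27009356  1.15579741
  0.30452967]
[  0.4   0.3 -90.1] [ 0.1879 -0.0596  0.0371]
[  0.4   0.3 -90.1] [ 0.1878 -0.0603  0.1351]
[ 0.3 -0.4 89.9] [ 0.1879 -0.0596  0.0371]
```

View pics/s3.png

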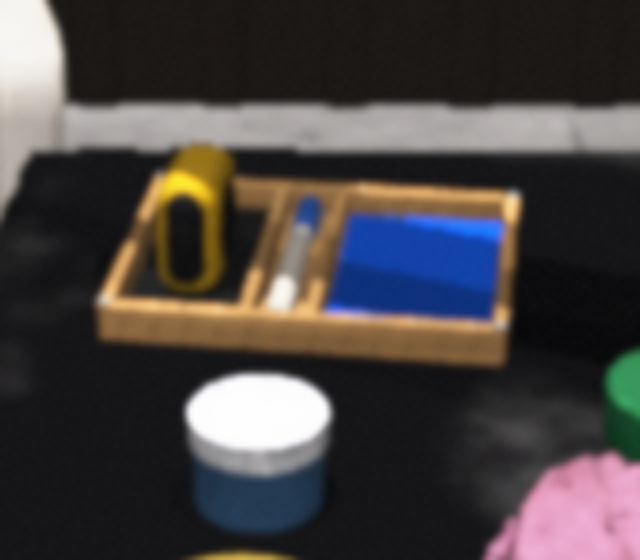

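The measure stands upright inside the slim bay, with its near foot end at (188,290). The tin is unmoved, with its lid at (258,415). Now the tin.

Request:
play_rows(plan=[0,0,-90,0.188,-0.06,0.037,0.93,0,0,-90,0.188,-0.06,0.037,0.93,0,0,-90,0.188,-0.06,0.037,0.93,0,0,-90,0.188,-0.06,0.037,0.93,0,0,-90,0.188,-0.06,0.037,0.93,0,0,-90,0.188,-0.06,0.037,0.93,0,0,-90,0.188,-0.06,0.037,0.93,0,0,-90,0.188,-0.06,0.037,0.93,0,0,-90,0.188,-0.06,0.037,0.93,0,0,-90,0.188,-0.06,0.037,0.93,0,0,-90,0.188,-0.06,0.037,0.93,0,0,-90,0.188,-0.06,0.037,0.93])

```text
clock: 8.88
position: [0.5284, 0.0203, 0.1152]
ee_rot: [0.066, 0.998, -0.0, -0.0]
ft_force: [-0.6, 0.2, 0.4]
grip_width: 0.931
grasp_force: 0.0
```

```bash
python3 - <<'E'
from h import *
rel([.5315,.019,.022],82.5)
a=viewer.camera("side")[160:310,200:380]
cv2.imwrite("pics/s4.png",cv2.resize(a[:,:,::-1],None,fx=4,fy=4,interpolation=cv2.INTER_CUBIC))
E
```

```text
[-0.  -0.  -0.1] [-0.0033 -0.0009  0.0932]
```

View pics/s4.png

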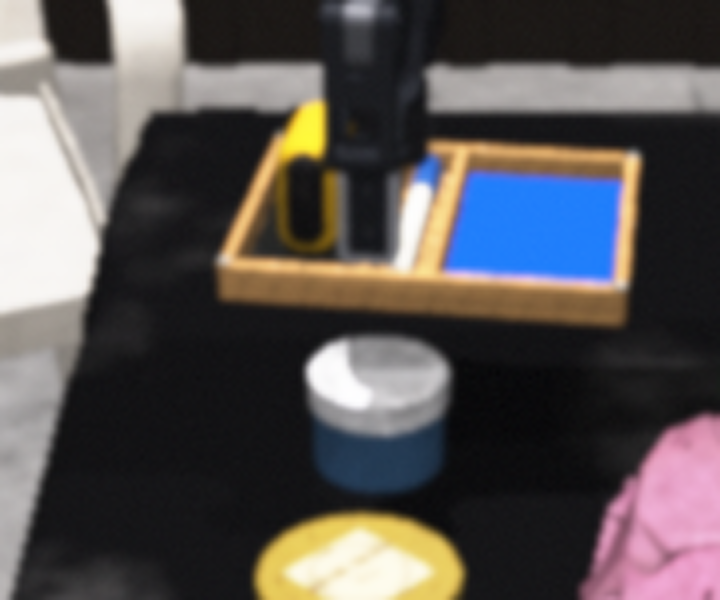

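The gripper is over the tin, with the finger column at about x=370 and the tin at about 378. That matches the remaining 3 mm shift. Descending and gripping.

Request:
play_rows(plan=[0,0,0,-0.003,-0.001,0.03,0.93,0,0,0,-0.003,-0.001,0.06,0.93,0,0,0,-0.003,-0.001,0.08,0.93,0,0,0,-0.003,-0.001,0.091,0.93,0,0,0,-0.003,-0.001,0.091,0.93,0,0,0,-0.003,-0.001,0.091,0,0,0,0,-0.003,-0.001,0.091,0,0,0,0,-0.003,-0.001,0.091,0,0,0,0,-0.003,-0.001,0.091,0,0,0,0,-0.003,-0.001,0.091,0,0,0,0,-0.003,-0.001,0.091,0], squeeze=35)

```text
clock: 10.3
position: [0.532, 0.019, 0.0255]
ee_rot: [0.066, 0.998, 0.0, 0.001]
ft_force: [-1.8, -0.8, 6.1]
grip_width: 0.628
grasp_force: 36.1
```

```bash
python3 - <<'E'
from h import *
p=status.get_obs()['position'];z=p[2]
rel([p[0],p[1],.11],82.5);rel([.457,-.172,.11],82.5);rel([.457,-.172,z+.006],82.5)
E
```

```text
[ 0.   0.1 -0.1] [-0.0001  0.0001 -0.0845]
[ 0.   0.1 -0.1] [ 0.0491 -0.1992 -0.0848]
[ 0.   0.1 -0.1] [ 0.0492 -0.1992 -0.0062]
```

Request:
play_rows(plan=[0,0,0,0,0,-0.03,0,0,0,0,0,0,-0.085,0,0,0,0,0.012,-0.05,-0.085,0,0,0,0,0.025,-0.1,-0.085,0,0,0,0,0.037,-0.15,-0.085,0,0,0,0,0.049,-0.199,-0.085,0,0,0,0,0.049,-0.199,-0.085,0,0,0,0,0.049,-0.199,-0.05,0,0,0,0,0.049,-0.199,-0.025,0,0,0,0,0.049,-0.199,-0.02,0,0,0,0,0.049,-0.199,-0.02,0])

```text
clock: 11.68
position: [0.4571, -0.1716, 0.0448]
ee_rot: [0.066, 0.998, 0.0, 0.0]
ft_force: [-0.2, 0.6, -0.9]
grip_width: 0.624
grasp_force: 37.2
```

```bash
python3 - <<'E'
from h import *
rel([.457,-.172,.0315],82.5);print(status.get_obs()['ft_force'])
a=viewer.camera("side")[150:270,230:390]
cv2.imwrite("pics/s5.png",cv2.resize(a[:,:,::-1],None,fx=4,fy=4,interpolation=cv2.INTER_CUBIC))
E
```

```text
[ 0.  0. -0.] [ 0.     -0.0004  0.0133]
[-0.18745138  0.61304507 -0.86329995]
```

View pics/s5.png

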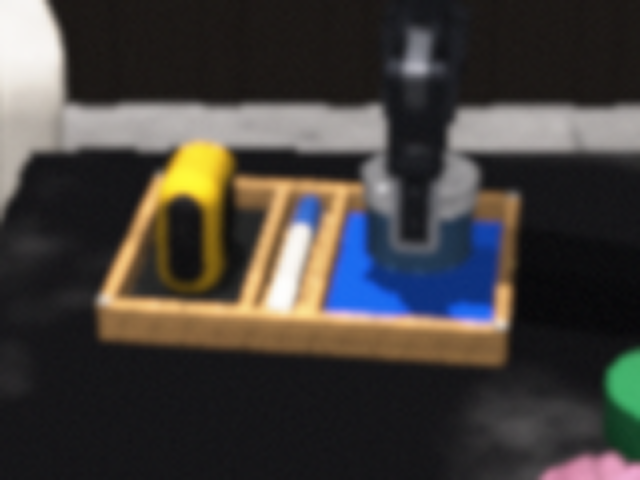

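The tin hangs upright and centred over the blue floor, with its bottom at (418,270), well clear of the walls. Lowering it to contact.

Request:
play_rows(plan=[0,0,0,0,0,0.006,0,0,0,0,0,0,0.01,0,0,0,0,0,0,0.0125,0,0,0,0,0,0,0.0125,0,0,0,0,0,0,0.0125,0])

```text
clock: 12.35
position: [0.4566, -0.1719, 0.0318]
ee_rot: [0.066, 0.998, 0.0, -0.0]
ft_force: [0.2, 0.1, -0.7]
grip_width: 0.627
grasp_force: 37.3
```

Request:
play_rows(plan=[0,0,0,0,0,0.001,0,0,0,0,0,0,0.001,0,0,0,0,0,0,0.001,0])

```text
clock: 12.72
position: [0.4568, -0.172, 0.0314]
ee_rot: [0.066, 0.998, 0.0, 0.0]
ft_force: [-4.0, 1.4, 10.0]
grip_width: 0.625
grasp_force: 38.0
```

Contact. Releasing, rising and looking.

Request:
play_rows(plan=[0,0,0,0,0,0,0.7,0,0,0,0,0,0,0.8,0,0,0,0,0,0,0.9,0,0,0,0,0,0,0.9,0,0,0,0,0,0,0.9,0,0,0,0,0,-0.02,0.9,0,0,0,0,0,-0.06,0.9,0,0,0,0,0,-0.12,0.9,0,0,0,0,0,-0.17,0.9,0,0,0,0,0,-0.17,0.9,0,0,0,0,0,-0.17,0.9])

```text
clock: 14.1
position: [0.4563, -0.1717, 0.2002]
ee_rot: [0.066, 0.998, 0.0, -0.0]
ft_force: [-0.6, -0.2, -0.3]
grip_width: 0.898
grasp_force: 0.0
```

```bash
python3 - <<'E'
from h import *
print(status.get_obs()['ft_force'])
a=viewer.camera("side")[150:270,230:390]
cv2.imwrite("pics/s6.png",cv2.resize(a[:,:,::-1],None,fx=4,fy=4,interpolation=cv2.INTER_CUBIC))
E
```

```text
[-0.60514753 -0.16232388 -0.2638213 ]
```

View pics/s6.png

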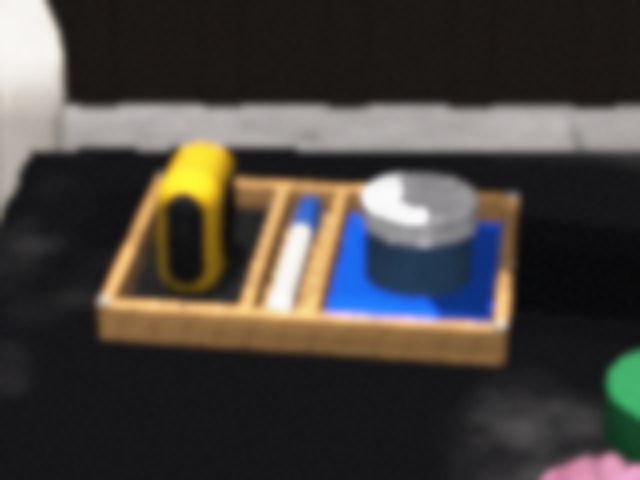

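Both stand upright on their bay floors: the measure at (195,215) in the slim bay and the tin at (418,235) in the wide bay. The arm is clear, so I'm handing in.

```bash
python3 -c "
from workcell import manip
print(manip.hand_in())"
```

```text
the job is handed in; nothing more can be done
None
```

The tape measure now stands upright in the slim bay and the blue paste tin stands in the wide bay, done in that order; I handed the job in at about 14 s with the arm clear of everything.

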